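# Comb the stirring rods into the ribbed drying tray

### The arm

A 7-joint arm with a two-finger parallel gripper is mounted at the origin on the work surface. World frame = base frame: x ahead of the robot, y to its left, z up, the work surface at z = 0. Lengths are in m, angles in rad, forces in N, time in s.
With the tool pointing down it reaches from about 0.4 to 0.85 m from the base axis. Payload 4.5 kg.
Tool frame: the origin (TCP) lies at the very end of the fingers, on their centre line; the grasp point (between the pads) lies behind it (r.grip_depth is the z of the grasp point in the tool frame, in m); z points along the fingers, y is the direction in which the jaws open and shut (so a half turn about z gives the same grasp; the last joint's range is limited). The gripper opens to 88 mm and grips with 3 to 60 N. Pads are 18 mm wide; open, the fingers measure 123 mm over their backs; the gripper's body (75 mm by 187 mm) begins 45 mm behind the grasp point.
Start: joints at [-1.277, 0.689, -0.195, 1.565, 0.157, 0.902, -0.215], TCP at [0.161, 0.604, 0.215] pointing down, gripper open.
Joint ranges: [-3.01, 3.01], [-0.46, 2.08], [-1.47, 1.51], [0.13, 2.56], [-1, 4.14], [0.04, 2.09], [-2.66, 2.66]. Speed limits (rad/s): [2.57, 2.57, 3.14, 3.14, 3.14, 3.14, 3.14].

### API

Orientations are given as a unit quaternion [x, y, z, w].
In Python, from plant import sensors, cams, r gives the robot as it stands. The module is installed in compiled form; this text tells all that it offers.
- The arm moves only by the tool drive_tool, never from a script. Its argument "series" is a list that holds one entry, the list of rows, each a list of 5 numbers: the shift along the world's x, y, z in mm, then the turn about the world's z in rad, then the finger opening in mm, from 0 to 88.1. A call has 1 to 10 rows; each row shifts and turns the commanded pose from where the row before left it; what a row does not reach is not made up. A row lasts 1/10 s, in which the tool goes at most 50 mm and 8.59 degrees, less where a joint would pass 70% of its speed; a pose out of reach is approached as far as the arm can. A call with a gripper value outside its range is refused whole. The fingers move at their own pace and stop on an object; "force" is the grip in N (left out, the last holds). Time passes only in rows, so rows that do not move let the fingers close. It gives the time, the measured TCP pose, the force and the opening at its end, in the units of the state.
- sensors.get_state(): the state, without advancing time (a new reading comes with each control period).
- cams.snapshot(name): name is "scene" or "side" or "wrist"; returns the picture (480x640x3 uint8, blue, green, red); there is no depth.
- cams.camera_model(name): a dict with "fx", "fy", "cx", "cy" (pixels), "camera_from_world" (4x4, takes a point from world to camera coordinates). Camera axes: x right, y down, z forward; pixel columns grow to the right and rows downward; lengths in m; the calibration is good to about 2 mm. The wrist camera is an equidistant fisheye: a pixel r from the principal point sees the ray r / f radians off the axis. A picture is of the moment at which its call begins: read the wrist's pose just before it. camera_model takes no time and is no camera call; for the wrist camera it gives the pose at the moment of the call.
- r.finish_job(): hands the job in, once; it reports no verdict.
Trained networks look in the newest picture that a camera, given by its name, has taken for a name from the list of things; names that differ only in an ending like _2 or _b are one class to them, and where a whole thing is asked for, a point or a joint stands for the part that bears it (a point fixed in the world has none). Each returns a list of dicts, best first, with "confidence" (0 to 1); they miss things now and then, are a little off and sometimes report something else, mostly with a low value. They report only what shows in the picture. A call takes as long as a camera call. They do not tell look-alikes from the thing itself.
- cams.trace(camera, name): "mask" (480x640 bool, what is visible of it) and "at" ([column, row] in pixels, amid what is visible of it).
- cams.mark_of(camera, name): "at" ([column, row] in pixels: a listed point, or the origin of a listed thing).
The state is a dict: "clock": time; "q": joint angles; "qd": joint speeds; "joint_torque": joint torques, N m; "tool_pos": TCP position; "eef_rot": TCP orientation; "contact_force": force on the tool from outside, world axes, zero at the start; "moment": the same for the moment, N m; "opening": opening from 0.0 (shut) to 1.0 (fully open).
Only numpy, scipy, OpenCV 4.12 (cv2) and the standard library are available. Lean on these libraries where they do the work, as an engineer would, in place of code of your own. Each camera call takes 0.05 s, during which the arm holds its last target.

### The job

Lift the rake from its stand and comb it across the ribbed tray, its teeth sliding lightly on the ribs and never pressed down hard (14 N at most), until each of the three stirring rods lies down in a groove. Move the rods with the rake only, not with the gripper, leave the other things where they are, and hang the rake back upright in its stand and let go.

Things in the scene. Friction and masses are not known exactly. Their poses are not given: they have to be found in the camera images.
- tray_mid (a point): Grey drying tray with white ribs, 142 x 300 mm, fixed. Point at its middle, at rib-top height (20 mm above the counter). x along the grooves, y across them (the 300 mm way). 13 ribs 5 mm wide, every 18 mm from y = -108 to +108 mm; the 12 grooves between are 13 mm wide, 12 mm deep; each takes one rod, whose top then lies 2 mm below the rib tops
- tray_end (a point): Middle of the flat apron at the tray's +y end, 125 mm from tray_mid and level with the rib tops; a like apron lies at the -y end. Each apron spans |y| = 105 to 145 mm of the tray; aprons and ribs span x = -66 to +66 mm. A 5 mm thick rim round all this rises 7 mm above the rib tops
- rod_a_mid (a point): Orange plastic stirring rod, round-ended, 10 mm diameter, 100 mm long, about 25 g. Point at its centre; x runs along the rod. It starts on top of the tray's ribs, 0.3 to 0.6 rad askew to the grooves
- rod_b_mid (a point): Red plastic stirring rod, round-ended, 10 mm diameter, 100 mm long, about 25 g. Point at its centre; x runs along the rod. It starts on top of the tray's ribs, 0.3 to 0.6 rad askew to the grooves
- rod_c_mid (a point): Yellow plastic stirring rod, round-ended, 10 mm diameter, 100 mm long, about 25 g. Point at its centre; x runs along the rod. It starts on top of the tray's ribs, 0.3 to 0.6 rad askew to the grooves
- rake_handle (a point): Hand rake, 0.23 kg, hanging upright in its stand. Point at the centre of its black handle block, 50 mm (x) by 22 mm thick (y) by 50 mm tall (z); grasp it across the 22 mm. Under the block is an aluminium bar 196 mm long (x), 24 mm wide, 14 mm thick
- rake_bar (a point): Middle of the underside of the rake's bar, 39 mm below rake_handle. Below hangs a green comb 128 mm long (x): 8 flat-soled teeth 10 mm wide, 6 mm apart, 24 mm long in y, so they bridge grooves. Its stem is set differently every time: soles 40 to 64 mm below this point, not measured, find it by touch. Teeth sprung: 0.9 N preload, 0.9 N per mm for 5 mm, then they bottom out hard
- stand_seat (a point): Stand of the rake, fixed: two blue posts 180 mm apart along x, 75 mm tall. Point midway between them at the height of their tops, on which the ends of the rake's bar rest (rake_handle then 39 mm above this point, rake x along stand x, either way round). 10 mm high cheeks at the post tops stand 32 mm apart in y and take the 24 mm bar between them; the comb hangs free between the posts
- canister0: White canister with white lid, 72 mm diameter, 95 mm tall; origin at its foot. Leave alone
- canister1: Like canister0
- canister2: Like canister0
- spoon_rest: White ceramic spoon rest, 100 mm diameter, 22 mm tall; origin at its foot. Leave alone
- funnel: Clear glass funnel standing on its 90 mm mouth, 100 mm tall; origin at its foot. Leave alone
- spoon: Wooden spoon, 200 mm long, lying on the counter; origin on its underside. Leave alone
Mind the look-alikes: they are no part of the job. Of the things that look like the part that bears rake_handle, the middle-sized one is meant.

How it is judged:
By the outcome, as a careful person would: the job done as asked, in the order asked, and still so for the second after the job is handed in, with the robot touching nothing.
It also fails if it takes over 67 s, if anything falls off the work surface, if the arm or the gripper's body presses on something with over 40 N, if the wrist force passes 120 N, or if a joint passes its speed limit or range.

## Working session

There is one attempt and no reset: what is moved stays moved. The work goes in short steps, Python scripts to look and compute and a tool call to move; the robot and the scene stay as the last step left them, time stands still between calls to the robot, and variables do not carry over. Pictures are saved under pics/ and viewed, and the job is handed in when it is done.

Besides the shell and the picture viewer there is one more tool, called as name([rows], argument=value, ...), one row to a line, values as JSON. drive_tool: Moves the arm, as the interface text tells. Its arguments: {"type":"object","properties":{"series":{"type":"array","items":{"type":"array","items":{"type":"array","items":{"type":"number"}}}},"force":{"type":"number"}},"required":["series"]}

```bash
mkdir -p pics; python3 - <<'E'
from plant import sensors,cams,r
import cv2,numpy as np
print(sensors.get_state(), r.grip_depth)
for n in ["scene","side"]:
    im=cams.snapshot(n); cv2.imwrite(f"pics/{n}0.png",im)
    m=cams.camera_model(n); print(n,m)
    for t in ["rake_handle","rake_bar","stand_seat","tray_mid","tray_end","rod_a_mid","rod_b_mid","rod_c_mid"]:
        print(t,[(np.round(d["at"],1).tolist(),round(d["confidence"],2)) for d in cams.mark_of(n,t)])
print(sensors.get_state()["clock"])
E
```

```text
{'clock': 0.0, 'q': array([-1.27719767,  0.68993271, -0.19450798,  1.56630801,  0.15731545,
        0.90249019, -0.21512192]), 'qd': array([ 0.00119477, -0.00034168, -0.00102   ,  0.00172157, -0.00025204,
       -0.00186585,  0.00091343]), 'joint_torque': array([-8.00712623e-04, -5.27542341e+01, -1.26713578e+00, -1.53424054e+01,
       -5.26834605e-02,  6.40639293e-03,  1.65358006e-04]), 'tool_pos': array([0.16044462, 0.60338535, 0.21425151]), 'eef_rot': array([ 1.29503037e-01,  9.91578641e-01, -8.72042369e-04, -4.06178199e-05]), 'contact_force': array([ 0.38162966, -0.14086845, -0.76620622]), 'moment': array([ 0.04361648, -0.03970352,  0.01220179]), 'opening': 0.9982000221753848} -0.0187
scene {'fx': 606.2088428625336, 'fy': 606.2088428625336, 'cx': 328.6511495263052, 'cy': 234.6573044314393, 'camera_from_world': array([[ 0.25696159,  0.96630207, -0.0152    , -0.09636673],
       [ 0.77175265, -0.21464257, -0.59860372, -0.37745334],
       [-0.58169458,  0.14208753, -0.80090108,  1.99480745],
       [ 0.        ,  0.        ,  0.        ,  1.        ]])}
rake_handle [([160.9, 277.4]
[... 403 characters left out ...]
'fy': 508.25282590253994, 'cx': 320.2256786503843, 'cy': 237.45076706567923, 'camera_from_world': array([[ 0.9566278 , -0.29123869,  0.00657781, -0.54534619],
       [-0.19538726, -0.65820655, -0.72704055,  0.1171581 ],
       [ 0.2160719 ,  0.69422198, -0.68656301,  1.26212874],
       [ 0.        ,  0.        ,  0.        ,  1.        ]])}
rake_handle [([381.6, 380.0], 0.97), ([346.1, 302.3], 0.9)]
rake_bar [([346.5, 315.2], 0.91), ([269.1, 442.3], 0.74), ([381.1, 388.5], 0.61)]
stand_seat []
tray_mid [([306.8, 211.4], 0.73)]
tray_end [([296.2, 183.3], 0.71)]
rod_a_mid [([300.9, 212.1], 0.68), ([344.6, 303.7], 0.35)]
rod_b_mid [([299.5, 195.0], 0.57)]
rod_c_mid [([301.7, 225.2], 0.56)]
0.9
```

View pics/scene0.png

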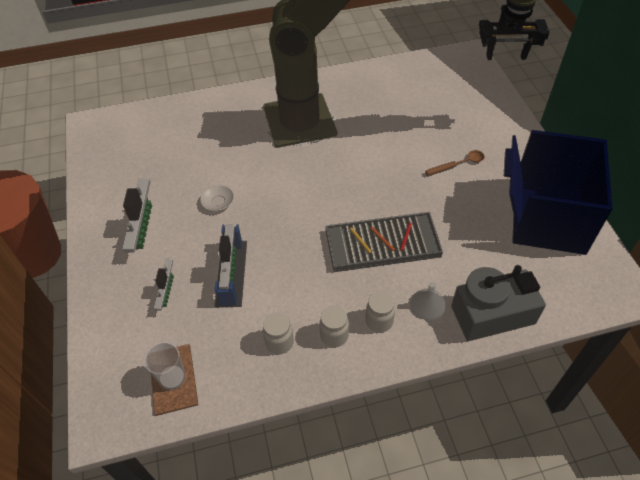

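View pics/side0.png

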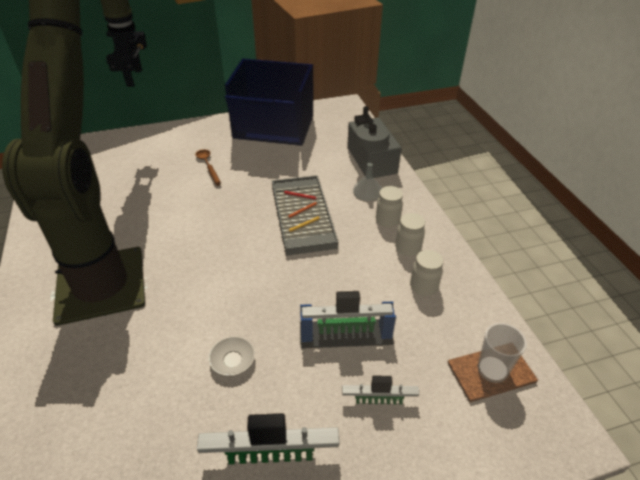

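Candidates for the rake: the large one at scene (134,203), the small one at (162,280), and the middle-sized one hanging in the blue stand at (227,251). I choose the last. Next I triangulate and check a close crop.

```bash
cat > h.py <<'E'
import numpy as np,cv2
from plant import sensors,cams,r
def ray(n,px,m=None):
    m=m or cams.camera_model(n); T=m["camera_from_world"]
    x=(px[0]-m["cx"])/m["fx"]; y=(px[1]-m["cy"])/m["fy"]
    if n=="wrist":
        rr=np.hypot(x,y); d=np.array([np.sin(rr)*x/max(rr,1e-9),np.sin(rr)*y/max(rr,1e-9),np.cos(rr)])
    else: d=np.array([x,y,1.])
    d=T[:3,:3].T@d; o=-T[:3,:3].T@T[:3,3]
    return o,d/np.linalg.norm(d)
def onz(n,px,z,m=None):
    o,d=ray(n,px,m); return o+d*(z-o[2])/d[2]
def tri(*obs):
    A=np.zeros((3,3));b=np.zeros(3)
    for n,px in obs:
        o,d=ray(n,px); P=np.eye(3)-np.outer(d,d); A+=P;b+=P@o
    p=np.linalg.solve(A,b)
    return p,[round(1000*np.linalg.norm((np.eye(3)-np.outer(d,d))@(p-o)),1) for o,d in [ray(*k) for k in obs]]
def proj(n,p,m=None):
    m=m or cams.camera_model(n);T=m["camera_from_world"];c=T[:3,:3]@p+T[:3,3]
    if n=="wrist":
        rr=np.hypot(c[0],c[1]);th=np.arctan2(rr,c[2]);return np.array([m["cx"]+m["fx"]*th*c[0]/rr,m["cy"]+m["fy"]*th*c[1]/rr])
    return np.array([m["fx"]*c[0]/c[2]+m["cx"],m["fy"]*c[1]/c[2]+m["cy"]])
E
python3 - <<'E'
from h import *
P=dict(handle=((227.0,251.5),(346.1,302.3)),bar=((232.6,255.8),(346.5,315.2)),mid=((380.9,240.2),(306.8,211.4)),end=((426.4,234.5),(296.2,183.3)),a=((381.5,238.3),(300.9,212.1)),b=((406.7,232.8),(299.5,195.0)),c=((359,242.9),(301.7,225.2)))
for k,(s,d) in P.items():
    p,e=tri(("scene",s),("side",d)); print(k,p.round(4),e)
    if k in("mid","end"): print(onz("scene",s,.02).round(4),onz("side",d,.02).round(4))
a=cv2.imread("pics/scene0.png")[200:320,180:300];b=cv2.imread("pics/side0.png")[270:370,280:420]
cv2.imwrite("pics/crop0.png",np.hstack([cv2.resize(a,(400,400),interpolation=2),cv2.resize(b,(400,400),interpolation=2)]))
E
```

```text
handle [ 0.5356 -0.3095  0.1029] [np.float64(3.0), np.float64(3.0)]
bar [ 0.5325 -0.3054  0.0644] [np.float64(6.1), np.float64(6.1)]
mid [0.5586 0.0988 0.0251] [np.float64(2.5), np.float64(2.5)]
[0.5528 0.1021 0.02  ] [0.5611 0.1015 0.02  ]
end [0.5665 0.2311 0.0215] [np.float64(2.5), np.float64(2.5)]
[0.5679 0.2296 0.02  ] [0.566  0.2363 0.02  ]
a [0.5451 0.1065 0.0171] [np.float64(0.0), np.float64(0.0)]
b [0.5568 0.1733 0.0285] [np.float64(3.5), np.float64(3.5)]
c [0.5358 0.0475 0.0145] [np.float64(6.4), np.float64(6.4)]
```

View pics/crop0.png

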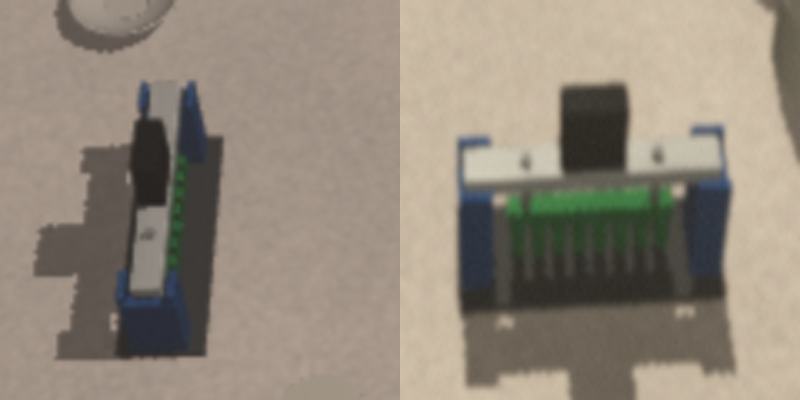

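The crop shows the middle-sized rake hanging between two blue posts, handle at scene (227,251) and side (346,302). I'm moving to look at the tray with the wrist camera.

drive_tool([
  [[10,-20,30,0,88],[28,-36,25,0,88],[28,-36,25,0,88],[28,-36,25,0,88],[28,-36,25,0,88],[28,-36,0,0.0,88],[28,-36,0,0.0,88],[28,-36,0,0.0,88],[28,-36,0,0.0,88],[28,-36,0,0.0,88]],
])

```text
clock: 1.9
tool_pos: [0.4191, 0.264, 0.3415]
eef_rot: [0.129, 0.992, 0.0, 0.0]
contact_force: [0.5, 0.3, -1.0]
opening: 1.001
```

drive_tool([
  [[28,-36,0,0.08,88],[28,-36,0,0.08,88],[28,-36,0,0.08,88],[28,-36,0,0.03,88],[0,0,0,0,88]],
])

```text
clock: 2.4
tool_pos: [0.5339, 0.1138, 0.3407]
eef_rot: [0.001, 1.0, -0.002, 0.001]
contact_force: [-0.8, -0.2, -1.2]
opening: 0.999
```

```bash
python3 - <<'E'
from h import *
print(sensors.get_state()["tool_pos"],sensors.get_state()["eef_rot"])
m=cams.camera_model("wrist");im=cams.snapshot("wrist");cv2.imwrite("pics/w1.png",im)
import pickle;pickle.dump(m,open("w1.pkl","wb"));print({k:m[k] for k in("fx","fy","cx","cy")})
for t,z in [("tray_mid",.02),("tray_end",.02),("rod_a_mid",.025),("rod_b_mid",.025),("rod_c_mid",.025)]:
    for d in cams.mark_of("wrist",t): print(t,np.round(d["at"],1),round(d["confidence"],2),onz("wrist",d["at"],z,m).round(4))
E
```

```text
[0.53387291 0.11383353 0.34073596] [ 6.50959142e-04  9.99997018e-01 -2.13545983e-03  9.89700079e-04]
{'fx': 371.64829954431775, 'fy': 371.64829954431775, 'cx': 319.5340497473491, 'cy': 239.71535543807155}
tray_mid [319.6 205. ] 0.75 [0.5518 0.1116 0.02  ]
tray_mid [366.1 213.3] 0.48 [0.563  0.1744 0.02  ]
tray_end [409.3 210.3] 0.98 [0.5583 0.2341 0.02  ]
tray_end [316.1 204.3] 0.58 [0.5509 0.107  0.02  ]
rod_a_mid [312.6 205.4] 0.86 [0.5515 0.1024 0.025 ]
rod_b_mid [365.2 213.6] 0.73 [0.5624 0.1725 0.025 ]
rod_c_mid [269.4 194.7] 0.98 [0.5368 0.0452 0.025 ]
rod_c_mid [ 28.8 203.8] 0.4 [ 0.536  -0.3761  0.025 ]
```

View pics/w1.png

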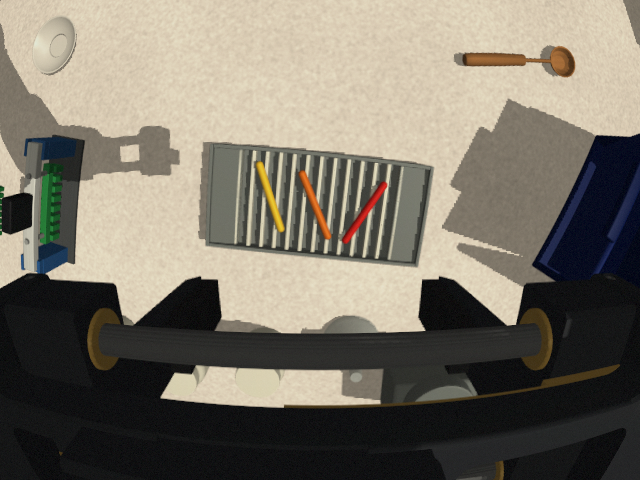

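The wrist view shows the tray with corners near (207,143), (432,167), (418,266) and (206,245). Rods are yellow at (270,197), orange at (315,205) and red at (366,212), and the stand is at the left edge at (45,205). I'll rectify it to a metric top view.

```bash
cat >> h.py <<'E'
def ortho(im,m,x0,x1,y0,y1,z,s=0.0005):
    # rows: x increasing downward, cols: y increasing right
    xs=np.arange(x0,x1,s);ys=np.arange(y0,y1,s);X,Y=np.meshgrid(xs,ys,indexing="ij")
    T=m["camera_from_world"];P=np.stack([X,Y,np.full_like(X,z)],-1)@T[:3,:3].T+T[:3,3]
    rr=np.hypot(P[...,0],P[...,1]);k=m["fx"]*np.arctan2(rr,P[...,2])/rr
    return cv2.remap(im,(m["cx"]+k*P[...,0]).astype(np.float32),(m["cy"]+k*P[...,1]).astype(np.float32),cv2.INTER_CUBIC)
E
python3 - <<'E'
from h import *
import pickle
m=pickle.load(open("w1.pkl","rb"));im=cv2.imread("pics/w1.png")
o=ortho(im,m,.46,.65,-.07,.29,.02,.0005);cv2.imwrite("pics/o1.png",o)
print(o.shape)
E
```

```text
(380, 720, 3)
```

View pics/o1.png

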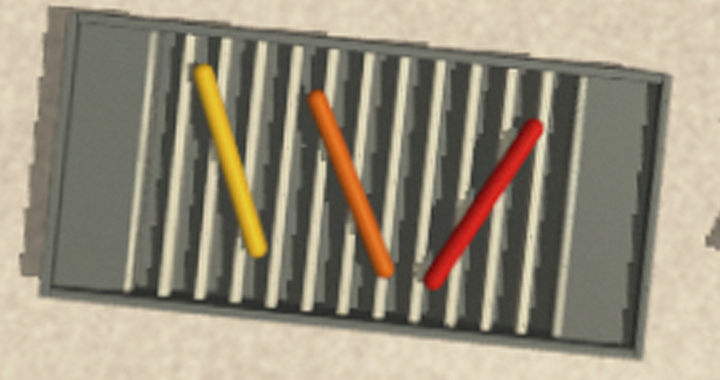

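```bash
python3 - <<'E'
from h import *
from scipy.optimize import minimize
import pickle
m=pickle.load(open("w1.pkl","rb"));im=cv2.imread("pics/w1.png")
g=cv2.cvtColor(im,cv2.COLOR_BGR2HSV); w=(g[...,2].astype(float))*(g[...,1]<90); w=cv2.GaussianBlur(w,(0,0),.7)
T=m["camera_from_world"]
u=np.linspace(-.06,.06,60); v=np.concatenate([np.arange(-5,6)*.018+k for k in(-.0015,0,.0015)]); vd=np.concatenate([np.arange(-5.5,6)*.018+k for k in(-.003,0,.003)])
def samp(p,v,z=.02):
    U,V=np.meshgrid(u,v);c,s=np.cos(p[2]),np.sin(p[2])
    P=np.stack([p[0]+c*U-s*V,p[1]+s*U+c*V,np.full_like(U,z)],-1)@T[:3,:3].T+T[:3,3]
    rr=np.hypot(P[...,0],P[...,1]);k=m["fx"]*np.arctan2(rr,P[...,2])/rr
    return cv2.remap(w.astype(np.float32),(m["cx"]+k*P[...,0]).astype(np.float32),(m["cy"]+k*P[...,1]).astype(np.float32),1)
f=lambda p:-(samp(p,v).mean()-samp(p,vd).mean())
best=None
for y0 in np.arange(.098,.124,.003):
  for yaw in(-.13,-.1,-.07):
    r_=minimize(f,[.5545,y0,yaw],method="Nelder-Mead",options=dict(initial_simplex=[[.5545,y0,yaw],[.5575,y0,yaw],[.5545,y0+.003,yaw],[.5545,y0,yaw+.02]]))
    if r_.fun<-1: print(y0,yaw,r_.x.round(4),round(r_.fun,1))
# corners
for px in [(207,143),(432,167),(418,266),(206,245)]: print(onz("wrist",px,.027,m).round(4))
# rods
hsv=g
for n,lo,hi in [("c",(20,140,120),(35,255,255)),("a",(8,140,100),(17,255,255)),("b",(0,150,80),(5,255,255))]:
    k=cv2.inRange(hsv,lo,hi)
    if n=="b":k|=cv2.inRange(hsv,(175,150,80),(180,255,255))
    k[:130]=0;k[270:]=0;k[:,:205]=0;k[:,430:]=0
    ys,xs=np.nonzero(k);P=np.array([onz("wrist",q,.026,m)[:2] for q in zip(xs,ys)]);c=(P.min(0)+P.max(0))/2;
    e=np.linalg.eigh(np.cov(P.T))[1][:,1];e=e*np.sign(e[0]);t=(P-P.mean(0))@e
    print(n,len(xs),P.mean(0).round(4),np.ptp(t).round(4),"ang",np.arctan2(e[1],e[0]).round(3))
E
```

```text
0.098 -0.13 [ 0.5526  0.0901 -0.1052] -94.4
0.098 -0.1 [ 0.5526  0.0901 -0.105 ] -94.4
0.098 -0.07 [ 0.5529  0.09   -0.1046] -94.4
0.101 -0.13 [ 0.5544  0.108  -0.1052] -100.5
0.101 -0.1 [ 0.5544  0.108  -0.1049] -100.5
0.101 -0.07 [ 0.5545  0.108  -0.1048] -100.5
0.10400000000000001 -0.13 [ 0.5545  0.108  -0.1043] -100.5
0.10400000000000001 -0.1 [ 0.5545  0.108  -0.1054] -100.5
0.10400000000000001 -0.07 [ 0.5546  0.108  -0.1051] -100.5
0.10700000000000001 -0.13 [ 0.5546  0.108  -0.1051] -100.5
0.10700000000000001 -0.1 [ 0.5546  0.108  -0.1054] -100.5
0.10700000000000001 -0.07 [ 0.5545  0.108  -0.1053] -100.5
0.11000000000000001 -0.13 [ 0.5524  0.1082 -0.1047] -100.5
0.11000000000000001 -0.1 [ 0.5544  0.108  -0.1049] -100.5
0.11000000000000001 -0.07 [ 0.5546  0.108  -0.1054] -100.5
0.11300000000000002 -0.13 [ 0.5545  0.108  -0.1048] -100.5
0.11300000000000002 -0.1 [ 0.5545  0.108  -0.1053] -100.5
0.11300000000000002 -0.07 [ 0.5546  0.108  -0.1051] -100.5
0.11600000000000002 -0.13 [ 0.5545  0.108  -0.1051] -100.6
0.11600000000000002 -0.1 [ 0.5545  0.108  -0.1054] -100.5
0.11600000000000002 -0.07 [ 0.5544  0.108  -0.1056] -100.5
0.11900000000000002 -0.13 [ 0.5563  0.1259 -0.105 ] -95.3
0.11900000000000002 -0.1 [ 0.554   0.1261 -0.1059] -95.3
0.11900000000000002 -0.07 [ 0.5562  0.1259 -0.1058] -95.4
0.12200000000000003 -0.13 [ 0.5564  0.1259 -0.1055] -95.3
0.12200000000000003 -0.1 [ 0.556   0.1259 -0.1062] -95.3
0.12200000000000003 -0.07 [ 0.5562  0.1259 -0.1058] -95.3
[ 0.4651 -0.0377  0.027 ]
[0.4977 0.2616 0.027 ]
[0.6363 0.25   0.027 ]
[ 0.6056 -0.0471  0.027 ]
c 530 [0.5391 0.0458] 0.099 ang 0.299
a 531 [0.5499 0.105 ] 0.0986 ang 0.378
b 518 [0.5605 0.171 ] 0.0989 ang -0.586
```

Tray: middle about (0.5525, 0.1075), yaw −0.105. The rods are 0.40–0.48 rad askew and sized as listed. Now I go over the stand.

drive_tool([
  [[0,-30,0,0,88],[0,-46,0,0,88],[0,-46,0,0,88],[0,-46,0,0,88],[0,-46,0,0,88],[0,-46,0,0,88],[0,-46,0,0,88],[0,-46,0,0,88],[0,-46,0,0,88],[0,-28,0,0,88]],
])

```text
clock: 3.7
tool_pos: [0.5296, -0.3074, 0.3412]
eef_rot: [-0.004, 1.0, -0.001, -0.0]
contact_force: [0.8, 0.6, -1.0]
opening: 1.0
```

drive_tool([
  [[0,0,0,0,88]],
])

```text
clock: 3.8
tool_pos: [0.5291, -0.3088, 0.3408]
eef_rot: [-0.002, 1.0, -0.001, -0.0]
contact_force: [0.3, 0.1, 0.1]
opening: 0.995
```

```bash
python3 - <<'E'
from h import *
print(sensors.get_state()["tool_pos"],sensors.get_state()["eef_rot"])
m=cams.camera_model("wrist");im=cams.snapshot("wrist");cv2.imwrite("pics/w2.png",im)
import pickle;pickle.dump(m,open("w2.pkl","wb"))
for t,z in [("rake_handle",.114),("rake_bar",.075),("stand_seat",.075)]:
    for d in cams.mark_of("wrist",t): print(t,np.round(d["at"],1),round(d["confidence"],2),onz("wrist",d["at"],z,m).round(4))
for px in [(278,322),(335,313),(381,300)]:print(onz("scene",px,.095).round(3))
o=ortho(im,m,.40,.68,-.42,-.18,.089,.0005);cv2.imwrite("pics/o2.png",o)
E
```

```text
[ 0.52907711 -0.30876972  0.34076883] [-2.20162223e-03  9.99996443e-01 -1.42512185e-03 -4.85119628e-04]
rake_handle [177.8 211.3] 0.67 [ 0.5366 -0.4719  0.114 ]
rake_handle [319.4 208. ] 0.6 [ 0.5338 -0.3104  0.114 ]
rake_handle [129.9  25.7] 0.57 [ 0.3117 -0.5329  0.114 ]
rake_bar [184.9 204.4] 0.91 [ 0.535  -0.4775  0.075 ]
rake_bar [308.8 202.6] 0.85 [ 0.5341 -0.3231  0.075 ]
rake_bar [150.3  36.8] 0.71 [ 0.3177 -0.5233  0.075 ]
rake_bar [578.3 216.9] 0.33 [0.544  0.0588 0.075 ]
stand_seat [313.9 206.5] 0.77 [ 0.5387 -0.3171  0.075 ]
[ 0.768 -0.228  0.095]
[ 0.781 -0.091  0.095]
[0.776 0.026 0.095]
```

View pics/o2.png

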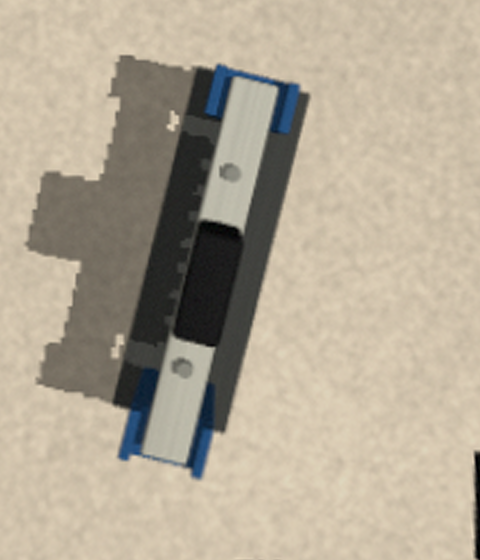

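View pics/w2.png

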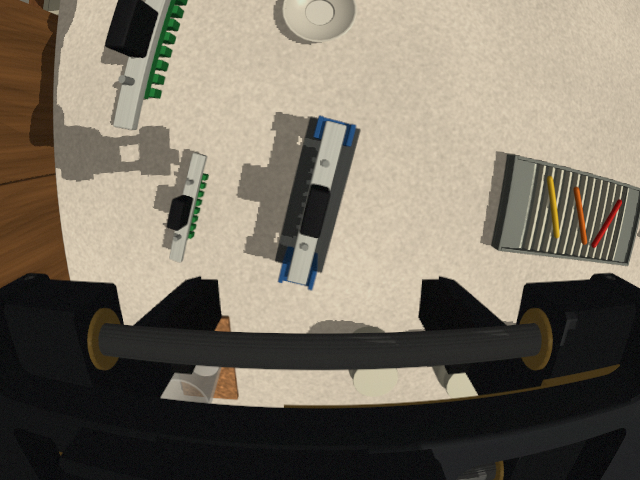

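```bash
python3 - <<'E'
from h import *
import pickle
m=pickle.load(open("w2.pkl","rb"));im=cv2.imread("pics/w2.png")
for nm,z,f in [("bar",.089,lambda h:(h[...,2]>150)&(h[...,1]<28)),("handle",.139,lambda h:h[...,2]<40)]:
    o=ortho(im,m,.41,.66,-.40,-.24,z,.00025); h=cv2.cvtColor(o,cv2.COLOR_BGR2HSV)
    k=f(h).astype(np.uint8)
    k=cv2.morphologyEx(k,cv2.MORPH_OPEN,np.ones((9,9)))
    n,l,s,c=cv2.connectedComponentsWithStats(k)
    for i in range(1,n):
        if s[i,4]>3000:
            (cx,cy),(a,b),an=cv2.minAreaRect(np.argwhere(l==i)[:,::-1].astype(np.float32))
            print(nm,"x",.41+cy*.00025,"y",-.40+cx*.00025,a*.25,b*.25,an)
    cv2.imwrite(f"pics/o2{nm}.png",np.hstack([o[...,::1],np.repeat(k[...,None]*255,3,2)])[::2,::2])
E
```

```text
bar x 0.4764352798461914 y -0.3006503829956055 22.415876388549805 72.4195327758789 13.749048233032227
bar x 0.5997887268066406 y -0.33085969543457033 22.351430892944336 58.47401809692383 13.606103897094727
handle x 0.47930570983886717 y -0.3224854125976563 14.858506202697754 23.76845932006836 11.888657569885254
handle x 0.5309100799560547 y -0.33525144195556644 15.244545936584473 57.20954132080078 14.237279891967773
handle x 0.5324418869018555 y -0.31501326751708986 21.52154541015625 53.29144287109375 13.706960678100586
```

View pics/o2handle.png

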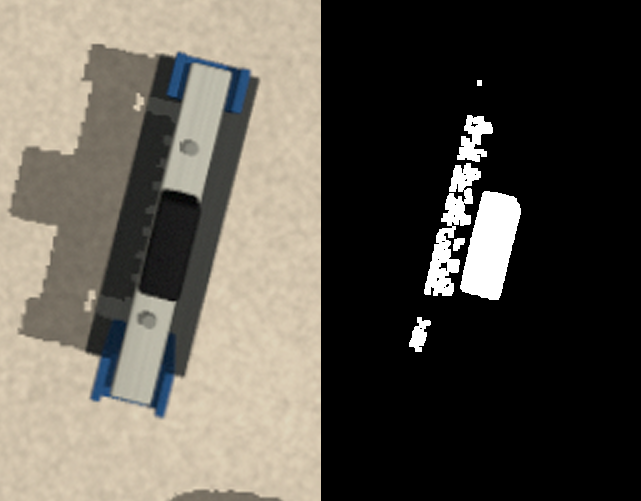

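The black handle at ortho (170,245) in the crop is the one between blue cheeks; middle ≈ (0.5345, −0.315), yaw −0.239. Now I descend and grasp.

drive_tool([
  [[5.5,-6,-20,-0.083,88],[0,0,-45,-0.08,88],[0,0,-45,-0.08,88],[0,0,-45,0,88],[0,0,-40,0,88],[0,0,-30,0,88],[0,0,-21,0,88],[0,0,0,0,88]],
])

```text
clock: 4.8
tool_pos: [0.5345, -0.307, 0.0926]
eef_rot: [0.114, 0.993, 0.002, -0.003]
contact_force: [-0.0, 0.5, 1.3]
opening: 0.999
```

drive_tool([
  [[0,-7,2,-0.01,88],[0,0,0,0,88]],
])

```text
clock: 5.0
tool_pos: [0.5371, -0.319, 0.0993]
eef_rot: [0.122, 0.993, -0.001, 0.002]
contact_force: [0.6, -0.1, -0.2]
opening: 0.999
```

```bash
python3 - <<'E'
from h import *
print(sensors.get_state()["tool_pos"],sensors.get_state()["eef_rot"])
m=cams.camera_model("wrist");im=cams.snapshot("wrist");cv2.imwrite("pics/w3.png",im)
E
```

```text
[ 0.53711254 -0.31898333  0.09931564] [ 0.12150284  0.99258874 -0.00110081  0.00185504]
```

View pics/w3.png

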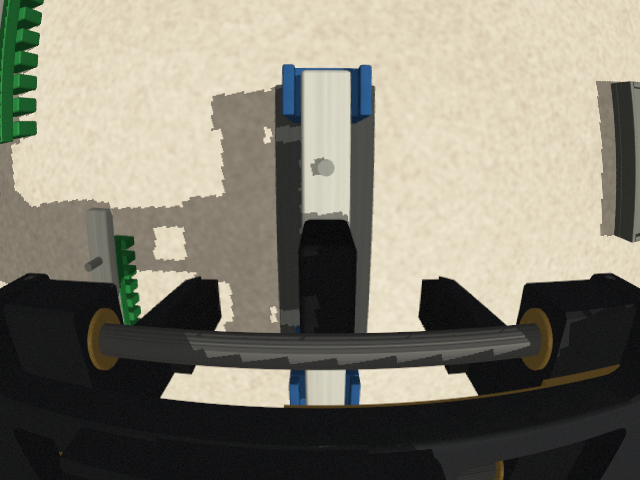

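drive_tool([
  [[0,0,0,0,88],[0,0,0,0,88]],
])

```text
clock: 5.25
tool_pos: [0.5362, -0.3175, 0.0981]
eef_rot: [0.121, 0.993, -0.0, 0.001]
contact_force: [0.0, 0.4, -0.9]
opening: 1.003
```

drive_tool([
  [[-1,2.5,-2,0.003,88],[0,0,0,0,88],[0,0,0,0,20],[0,0,0,0,10],[0,0,0,0,10],[0,0,0,0,10],[0,0,0,0,10]],
], force=50)

```text
clock: 5.95
tool_pos: [0.5347, -0.3149, 0.0952]
eef_rot: [0.12, 0.993, 0.0, -0.0]
contact_force: [-0.5, -0.0, 0.1]
opening: 0.567
```

drive_tool([
  [[0,0,0,0,10],[0,0,0,0,10],[0,0,0,0,10],[0,0,0,0,10],[0,0,0,0,10],[0,0,0,0,10]],
])

```text
clock: 6.55
tool_pos: [0.5347, -0.3149, 0.0952]
eef_rot: [0.12, 0.993, 0.0, 0.0]
contact_force: [0.8, -0.7, -0.2]
opening: 0.249
```

drive_tool([
  [[0,0,10,0,10],[0,0,15,0,10],[0,0,20,0,10],[0,0,25,0,10],[0,0,25,0,10],[0,0,15,0,10],[0,0,0,0,10],[0,0,0,0,10]],
])

```text
clock: 7.35
tool_pos: [0.5343, -0.3147, 0.205]
eef_rot: [0.12, 0.993, 0.0, -0.0]
contact_force: [0.3, 0.3, -2.0]
opening: 0.241
```

```bash
python3 - <<'E'
from h import *
s=sensors.get_state();print(s["tool_pos"],s["eef_rot"],s["contact_force"],s["moment"])
for n in("wrist","side"):
    im=cams.snapshot(n);cv2.imwrite(f"pics/{n}4.png",im)
cv2.imwrite("pics/side4c.png",cv2.resize(im[200:380,250:450],(800,600)[:1]+(720,))[:600] if 0 else cv2.resize(im[230:380,260:460],(800,600),interpolation=2))
E
```

```text
[ 0.53434439 -0.31465451  0.20503049] [ 1.19595037e-01  9.92822723e-01  1.40228790e-04 -2.21516615e-04] [ 0.33866833  0.3486033  -2.01954877] [ 0.03837852 -0.01187144  0.04060301]
```

View pics/side4c.png

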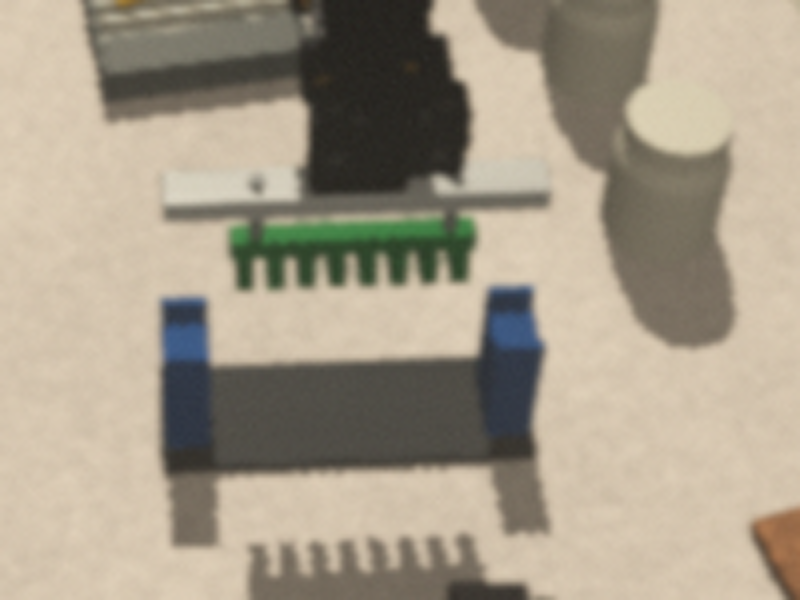

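View pics/wrist4.png

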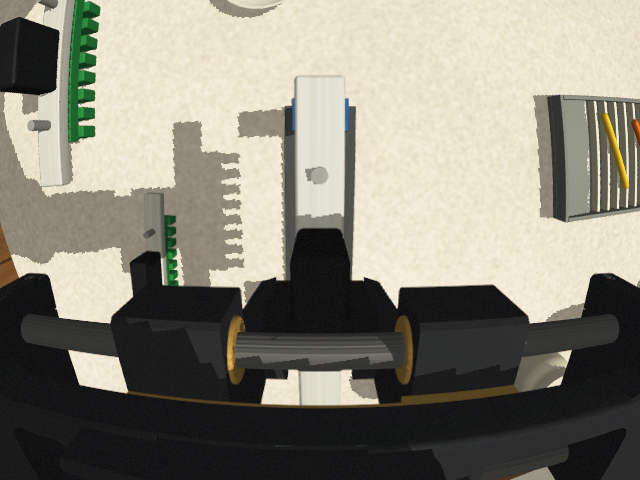

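```bash
python3 - <<'E'
from h import *
yaw=-.2406;n=np.array([-np.sin(yaw),np.cos(yaw),0]);p=np.array([.5343,-.3147,0])-.012*n
for c in [(350,200),(350,211),(240,290),(460,281),(355,286)]:
    px=(260+c[0]/4,230+c[1]/4);o,d=ray("side",px);print(c,(o+d*((p-o)@n)/(d@n)).round(4))
c,s=np.cos(-.105),np.sin(-.105)
for v in(-.126,.126): print(v,.5525-s*v,.1075+c*v)
E
```

```text
(350, 200) [ 0.5266 -0.3252  0.1971]
(350, 211) [ 0.527  -0.3253  0.1889]
(240, 290) [ 0.4736 -0.3122  0.1302]
(460, 281) [ 0.5856 -0.3396  0.1306]
(355, 286) [ 0.532  -0.3265  0.1298]
-0.126 0.5392942967275608 -0.017806062906310663
0.126 0.5657057032724392 0.23280606290631067
```

The lifted rake hangs level, with comb soles about 57 mm below the bar (rough) and green teeth at crop rows 280–290. Moving over the −y apron.

drive_tool([
  [[1,25,0,0,10],[1,36,0,0,10],[1,40,0,0.02,10],[1,40,0,0.04,10],[1,40,0,0.04,10],[0,40,0,0.0356,10],[0,36,0,0,10],[0,25,0,0,10],[0,15,0,0,10],[0,0,0,0,10]],
])

```text
clock: 8.45
tool_pos: [0.5394, -0.0154, 0.2046]
eef_rot: [0.05, 0.999, 0.001, -0.001]
contact_force: [0.5, 0.7, -2.1]
opening: 0.242
```

drive_tool([
  [[0,0,-20,0,10],[0,0,-25,0,10],[0,0,-20,0,10],[0,0,-15,0,10],[0,0,0,0,10],[0,0,0,0,10]],
])

```text
clock: 9.05
tool_pos: [0.5397, -0.0197, 0.1252]
eef_rot: [0.053, 0.999, -0.001, -0.0]
contact_force: [-0.7, 1.0, -2.1]
opening: 0.246
```

```bash
python3 - <<'E'
from h import *
import pickle
s=sensors.get_state();print(s["clock"],s["tool_pos"],s["eef_rot"],s["contact_force"],s["moment"])
for n in("wrist","side"):
    m=cams.camera_model(n);im=cams.snapshot(n);cv2.imwrite(f"pics/{n}5.png",im);pickle.dump(m,open(n+"5.pkl","wb"))
cv2.imwrite("pics/side5c.png",cv2.resize(im[150:270,230:390],(800,600),interpolation=2))
E
```

```text
9.05 [ 0.53973557 -0.01967477  0.125169  ] [ 5.31530898e-02  9.98586229e-01 -5.08088381e-04 -1.87468809e-04] [-0.69964051  1.00831317 -2.05050964] [ 0.00792246 -0.07297841 -0.00083646]
```

View pics/side5c.png

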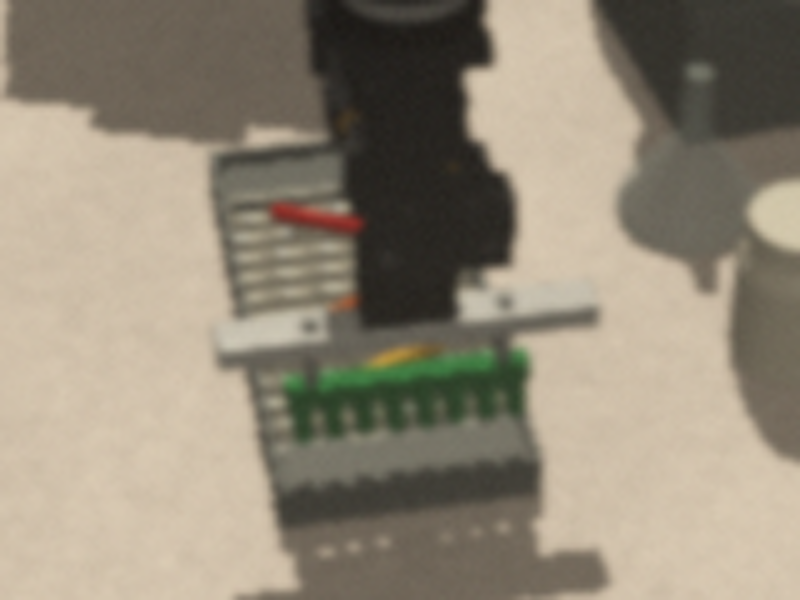

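View pics/wrist5.png

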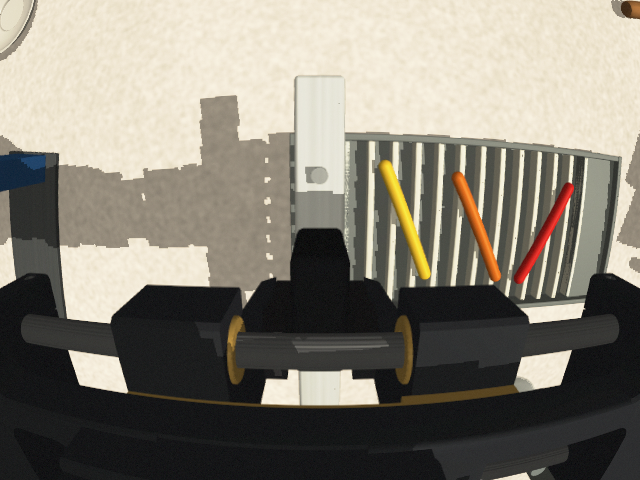

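```bash
python3 - <<'E'
from h import *
import pickle
from scipy.optimize import minimize
m=pickle.load(open("wrist5.pkl","rb"));im=cv2.imread("pics/wrist5.png")
g=cv2.cvtColor(im,cv2.COLOR_BGR2HSV); w=(g[...,2].astype(float))*(g[...,1]<90); w=cv2.GaussianBlur(w,(0,0),.7)
T=m["camera_from_world"]
def samp(p,u,v,z=.02):
    U,V=np.meshgrid(u,v);c,s=np.cos(p[2]),np.sin(p[2])
    P=np.stack([p[0]+c*U-s*V,p[1]+s*U+c*V,np.full_like(U,z)],-1)@T[:3,:3].T+T[:3,3]
    rr=np.hypot(P[...,0],P[...,1]);k=m["fx"]*np.arctan2(rr,P[...,2])/rr
    return cv2.remap(w.astype(np.float32),(m["cx"]+k*P[...,0]).astype(np.float32),(m["cy"]+k*P[...,1]).astype(np.float32),1)
u=np.linspace(-.06,.045,50);B=np.arange(-4,5)*.018
v=np.concatenate([B+k for k in(-.0015,0,.0015)]);vd=np.concatenate([B[:-1]+.009+k for k in(-.003,0,.003)])
f=lambda p:-(samp(p,u,v).mean()-samp(p,u,vd).mean())
for y0 in(.104,.108,.111):
  p0=np.array([.5525,y0,-.105]);R=minimize(f,p0,method="Nelder-Mead",options=dict(initial_simplex=[p0,p0+[.003,0,0],p0+[0,.003,0],p0+[0,0,.02]]));print(R.x.round(4),round(R.fun,1))
# ortho aligned view at z .027 and bar end
o=ortho(im,m,.43,.60,-.06,.27,.027,.0005);cv2.imwrite("pics/o5.png",cv2.resize(o,None,fx=1.2,fy=1.2))
# rake bar -x end top edge corners px
for px in [(297,76),(344,76)]: print("barend",onz("wrist",px,.119,m).round(4))
t=np.array([.5397,-.0197]);yaw=-2*.0532;print("exp end",t-.098*np.array([np.cos(yaw),np.sin(yaw)]))
E
```

```text
[ 0.5538  0.107  -0.1066] -106.4
[ 0.5542  0.107  -0.1054] -106.4
[ 0.554   0.107  -0.1056] -106.4
barend [ 0.4423 -0.0206  0.119 ]
barend [0.4446 0.0012 0.119 ]
exp end [ 0.4422542  -0.00929246]
```

View pics/o5.png

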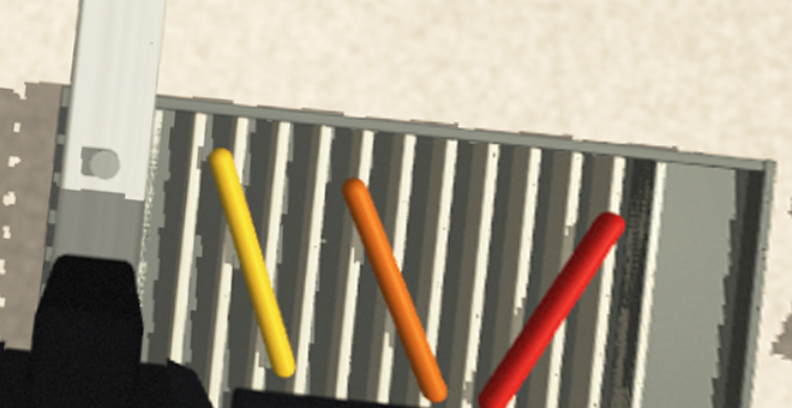

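```bash
python3 - <<'E'
from h import *
def fr(c,yaw,u,v,z): return np.array([c[0]+np.cos(yaw)*u-np.sin(yaw)*v,c[1]+np.sin(yaw)*u+np.cos(yaw)*v,z])
cr=lambda p:((proj("side",p)-[230,150])*5).round(0)
for u in(-.071,.071): print("tray",u,cr(fr((.5519,.107),-.1055,u,-.15,.027)),cr(fr((.5519,.107),-.1055,u,.15,.027)))
for u in(-.064,.064): print("comb",u,cr(fr((.5408,-.0197),-.1064,u,-.012,.049)))
for u in(-.098,.098): print("bar",u,cr(fr((.5408,-.0197),-.1064,u,-.012,.105)))
im=cv2.imread("pics/side5.png")[185:265,270:350];cv2.imwrite("pics/s5d.png",cv2.resize(im,(600,600),interpolation=2))
E
```

```text
tray -0.071 [278. 494.] [209. 150.]
tray 0.071 [545. 459.] [440. 125.]
comb -0.064 [291. 447.]
comb 0.064 [533. 416.]
bar -0.098 [220. 374.]
bar 0.098 [602. 328.]
```

View pics/s5d.png

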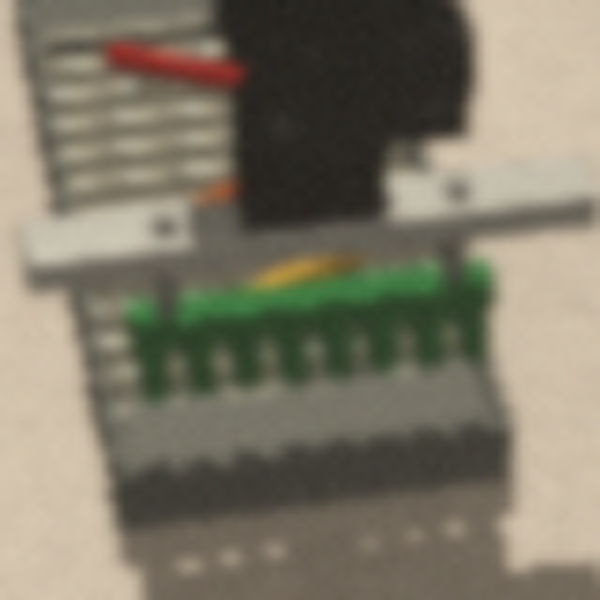

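drive_tool([
  [[-2,0,-6,0,10],[0,0,-6,0,10],[0,0,-4,0,10],[0,0,0,0,10],[0,0,0,0,10]],
])

```text
clock: 9.65
tool_pos: [0.5377, -0.0178, 0.109]
eef_rot: [0.052, 0.999, 0.0, -0.0]
contact_force: [-0.2, -0.1, -2.3]
opening: 0.244
```

drive_tool([
  [[0,0,-1.5,0,10],[0,0,-1.5,0,10],[0,0,-1,0,10],[0,0,-1,0,10],[0,0,0,0,10]],
])

```text
clock: 10.15
tool_pos: [0.5376, -0.0179, 0.104]
eef_rot: [0.052, 0.999, 0.0, -0.0]
contact_force: [-0.6, -0.1, -2.5]
opening: 0.246
```

drive_tool([
  [[0,0,-1,0,10],[0,0,-1,0,10],[0,0,0,0,10]],
])

```text
clock: 10.45
tool_pos: [0.5376, -0.0179, 0.1021]
eef_rot: [0.052, 0.999, 0.0, -0.0]
contact_force: [0.1, -0.0, -1.8]
opening: 0.245
```

drive_tool([
  [[0,0,-1,0,10],[0,0,0,0,10]],
])

```text
clock: 10.65
tool_pos: [0.5376, -0.0179, 0.1011]
eef_rot: [0.052, 0.999, 0.0, -0.0]
contact_force: [0.1, 0.4, -2.6]
opening: 0.246
```

drive_tool([
  [[0,0,-1,0,10],[0,0,0,0,10]],
])

```text
clock: 10.85
tool_pos: [0.5376, -0.0179, 0.1001]
eef_rot: [0.052, 0.999, 0.0, -0.0]
contact_force: [-0.3, 0.2, -3.0]
opening: 0.245
```

drive_tool([
  [[0,0,-1,0,10],[0,0,0,0,10]],
])

```text
clock: 11.05
tool_pos: [0.5376, -0.0179, 0.099]
eef_rot: [0.052, 0.999, 0.0, -0.0]
contact_force: [0.3, -0.1, -3.0]
opening: 0.244
```

drive_tool([
  [[0,0,-1,0,10],[0,0,0,0,10]],
])

```text
clock: 11.25
tool_pos: [0.5376, -0.0179, 0.0981]
eef_rot: [0.052, 0.999, 0.0, -0.0]
contact_force: [0.0, 0.5, -2.0]
opening: 0.247
```

drive_tool([
  [[0,0,-1,0,10],[0,0,0,0,10]],
])

```text
clock: 11.45
tool_pos: [0.5376, -0.0179, 0.0971]
eef_rot: [0.052, 0.999, 0.0, -0.0]
contact_force: [-0.8, -0.2, -2.2]
opening: 0.244
```

drive_tool([
  [[0,0,-1,0,10],[0,0,0,0,10]],
])

```text
clock: 11.65
tool_pos: [0.5376, -0.0179, 0.0961]
eef_rot: [0.052, 0.999, 0.0, -0.0]
contact_force: [0.7, 0.3, -1.8]
opening: 0.242
```

drive_tool([
  [[0,0,-1,0,10],[0,0,0,0,10]],
])

```text
clock: 11.85
tool_pos: [0.5377, -0.0179, 0.0952]
eef_rot: [0.052, 0.999, 0.0, 0.0]
contact_force: [-0.7, -0.6, -0.0]
opening: 0.244
```

drive_tool([
  [[0,0,-0.5,0,10],[0,0,0,0,10]],
])

```text
clock: 12.05
tool_pos: [0.5377, -0.0179, 0.0948]
eef_rot: [0.052, 0.999, 0.0, 0.0]
contact_force: [-0.4, -0.5, 0.0]
opening: 0.245
```

drive_tool([
  [[0,0,-0.5,0,10],[0,0,0,0,10]],
])

```text
clock: 12.25
tool_pos: [0.5377, -0.0179, 0.0942]
eef_rot: [0.052, 0.999, 0.0, 0.0]
contact_force: [-0.8, 0.1, 0.5]
opening: 0.244
```

```bash
python3 - <<'E'
from h import *
s=sensors.get_state();print(s["tool_pos"],s["contact_force"],s["moment"])
im=cams.snapshot("side");cv2.imwrite("pics/side6.png",im)
cv2.imwrite("pics/s6d.png",cv2.resize(im[185:265,270:350],(600,600),interpolation=2))
E
```

```text
[ 0.53771922 -0.01792221  0.09423513] [-0.79821315  0.14525947  0.52873528] [-0.02604298  0.14047309  0.0418253 ]
```

View pics/s6d.png

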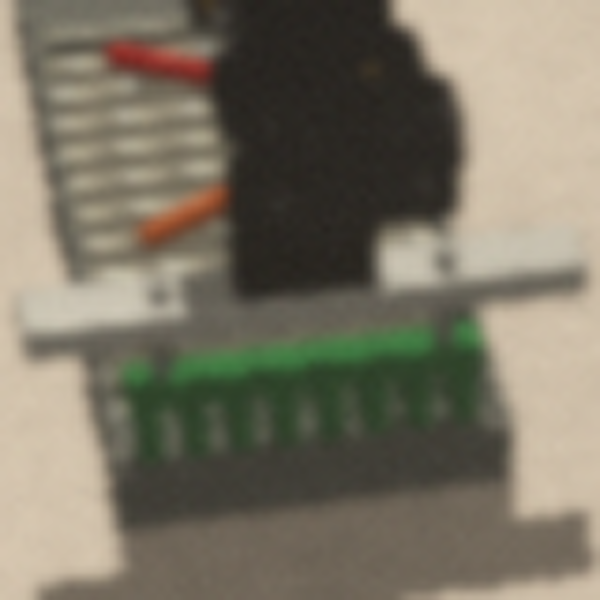

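drive_tool([
  [[0,0,-0.5,0,10],[0,0,0,0,10]],
])

```text
clock: 12.5
tool_pos: [0.5377, -0.0179, 0.0937]
eef_rot: [0.052, 0.999, 0.0, 0.0]
contact_force: [-0.9, -0.9, 1.6]
opening: 0.249
```

```bash
python3 - <<'E'
from h import *
s=sensors.get_state();print(s["tool_pos"],s["contact_force"],s["moment"])
E
```

```text
[ 0.53774052 -0.01790405  0.09371435] [-0.85890219 -0.91943465  1.55419833] [-0.00500921  0.10560355 -0.01467232]
```

drive_tool([
  [[0,0,-0.5,0,10],[0,0,0,0,10]],
])

```text
clock: 12.7
tool_pos: [0.5378, -0.0179, 0.0932]
eef_rot: [0.052, 0.999, 0.0, 0.0]
contact_force: [-0.7, 0.3, 1.9]
opening: 0.245
```

```bash
python3 - <<'E'
from h import *
s=sensors.get_state();print(s["tool_pos"],s["contact_force"],s["moment"])
E
```

```text
[ 0.53776041 -0.01792004  0.09319876] [-0.67908884  0.3263491   1.89771797] [-0.01458569  0.19328149  0.04074148]
```

```bash
python3 - <<'E'
from h import *
def fr(c,yaw,u,v,z): return np.array([c[0]+np.cos(yaw)*u-np.sin(yaw)*v,c[1]+np.sin(yaw)*u+np.cos(yaw)*v,z])
cr=lambda p:((proj("side",p)-[270,185])*7.5).round(0)
for c,yaw,z in [((.5408,-.0197),-.1064,.105),((.5388,-.0179),-.104,.0742)]:
    for u in(-.098,.098): print("bar",u,cr(fr(c,yaw,u,-.012,z)))
    for u in(-.064,.064): print("comb",u,cr(fr(c,yaw,u,-.012,z-.056)))
for u in (-.071,.071): print("rim",cr(fr((.5519,.107),-.1055,u,-.15,.027)),cr(fr((.5519,.107),-.1055,u,-.145,.027)))
m=cams.camera_model("wrist");s=sensors.get_state();im=cams.snapshot("wrist");cv2.imwrite("pics/w7.png",im)
import pickle;pickle.dump(m,open("w7.pkl","wb"))
E
```

```text
bar -0.098 [ 30. 299.]
bar 0.098 [603. 229.]
comb -0.064 [137. 408.]
comb 0.064 [500. 362.]
bar -0.098 [ 28. 364.]
bar 0.098 [591. 294.]
comb -0.064 [134. 469.]
comb 0.064 [491. 423.]
rim [118. 478.] [115. 468.]
rim [518. 427.] [515. 417.]
```

View pics/w7.png

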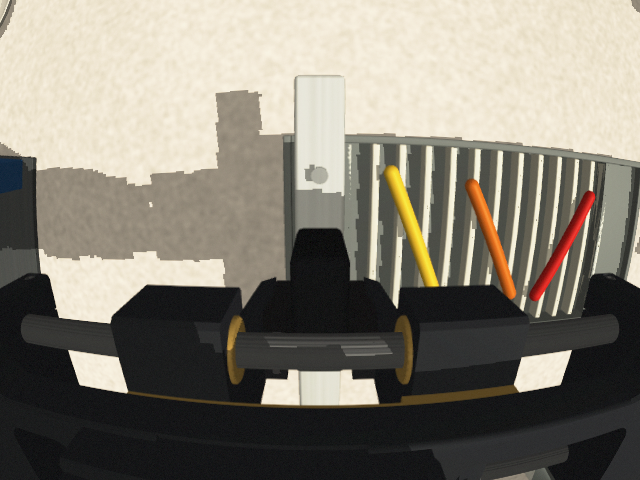

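Soles touch the apron at TCP z ≈ 0.0957 with about 1 N/mm, so the whole comb is soft. The pictures show the comb inside the rims. I'll ease up to about 1.5 mm of compression and comb.

drive_tool([
  [[0,0,1.0,0,10],[0.25,2.5,0,0,10],[0.5,5,0,0,10],[0.5,5,0,0,10],[0.5,5,0,0,10],[0.5,5,0,0,10],[0.5,5,0,0,10]],
])

```text
clock: 13.45
tool_pos: [0.5404, 0.0092, 0.0942]
eef_rot: [0.052, 0.999, -0.001, -0.0]
contact_force: [-0.1, -2.7, 1.1]
opening: 0.25
```

```bash
cat > look.py <<'E'
from h import *
import sys
s=sensors.get_state();print(s["clock"],s["tool_pos"].round(4),"yaw",-2*np.arcsin(s["eef_rot"][0]).round(4),s["contact_force"].round(2),s["moment"].round(3))
p=s["tool_pos"];d=p[:2]+[.0011,0]-[.5519,.107];c,S=np.cos(-.1055),np.sin(-.1055)
print("u",(d[0]*c+d[1]*S).round(4),"v",(-d[0]*S+d[1]*c).round(4))
im=cams.snapshot("wrist");cv2.imwrite(f"pics/{sys.argv[1]}.png",im[60:330,150:640] if len(sys.argv)<3 else im)
E
python3 look.py c1
```

```text
13.45 [0.5404 0.0092 0.0942] yaw -0.1046 [-0.09 -2.69  1.1 ] [-0.55   0.06   0.009]
u -0.0 v -0.0984
```

View pics/c1.png

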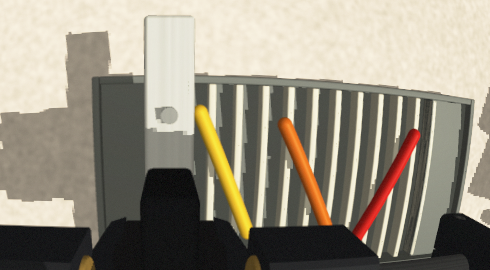

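Comb at v≈−98 mm, yellow rod just ahead (crop (200,108)–(247,237)); force is light. Continuing.

drive_tool([
  [[0.5,5,0,0,10],[0.5,5,0,0,10],[0.5,5,0,0,10],[0.5,5,0,0,10],[0.5,5,0,0,10],[0.5,5,0,0,10],[0.5,5,0,0,10],[0.5,5,0,0,10]],
])

```text
clock: 14.3
tool_pos: [0.5445, 0.0501, 0.0942]
eef_rot: [0.052, 0.999, 0.0, -0.0]
contact_force: [-0.5, -1.7, 0.4]
opening: 0.245
```

```bash
python3 look.py c2
```

```text
14.3 [0.5445 0.0501 0.0942] yaw -0.1042 [-0.49 -1.67  0.44] [-0.552  0.101 -0.022]
u -0.0003 v -0.0572
```

View pics/c2.png

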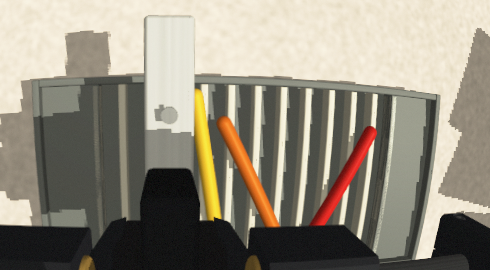

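drive_tool([
  [[0.5,5,0,0,10],[0.5,5,0,0,10],[0.5,5,0,0,10],[0.5,5,0,0,10]],
])

```text
clock: 14.75
tool_pos: [0.5465, 0.0703, 0.0942]
eef_rot: [0.052, 0.999, 0.0, 0.0]
contact_force: [-0.4, -2.4, 1.4]
opening: 0.249
```

```bash
python3 look.py c3
```

```text
14.75 [0.5465 0.0703 0.0942] yaw -0.1042 [-0.37 -2.37  1.45] [-0.541  0.052 -0.02 ]
u -0.0004 v -0.037
```

View pics/c3.png

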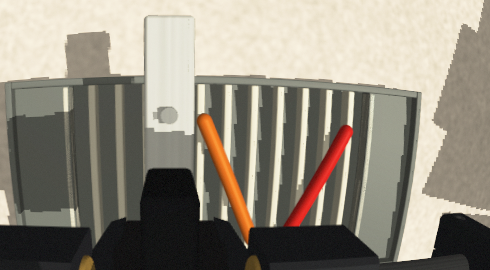

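drive_tool([
  [[0.5,5,0,0,10],[0.5,5,0,0,10],[0.5,5,0,0,10],[0.5,5,0,0,10],[0.5,5,0,0,10],[0.5,5,0,0,10],[0.5,5,0,0,10]],
])

```text
clock: 15.5
tool_pos: [0.55, 0.1054, 0.0942]
eef_rot: [0.052, 0.999, 0.0, 0.0]
contact_force: [-0.0, -1.2, 0.7]
opening: 0.244
```

```bash
python3 look.py c4
```

```text
15.5 [0.55   0.1054 0.0942] yaw -0.1042 [-0.04 -1.18  0.74] [-0.533  0.061 -0.059]
u -0.0006 v -0.0017
```

View pics/c4.png

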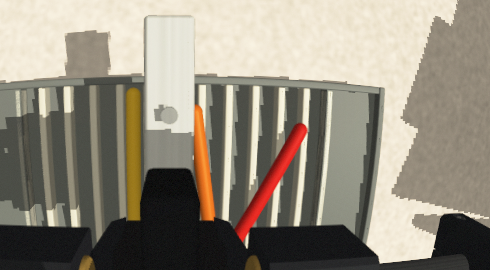

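Yellow lies in a groove behind the comb (crop (133,150)); orange is being aligned. Continuing, with a slight +x correction.

drive_tool([
  [[0.6,5,0,0,10],[0.6,5,0,0,10],[0.6,5,0,0,10],[0.6,5,0,0,10],[0.6,5,0,0,10],[0.6,5,0,0,10],[0.6,5,0,0,10]],
])

```text
clock: 16.25
tool_pos: [0.5542, 0.1403, 0.0942]
eef_rot: [0.052, 0.999, 0.0, 0.0]
contact_force: [-0.7, -2.2, 1.6]
opening: 0.245
```

```bash
python3 look.py c5
```

```text
16.25 [0.5542 0.1403 0.0942] yaw -0.1042 [-0.72 -2.22  1.62] [-0.528  0.082  0.018]
u -0.0001 v 0.0334
```

View pics/c5.png

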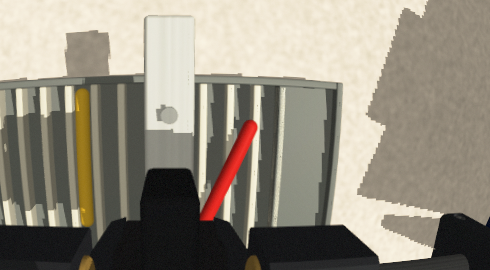

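drive_tool([
  [[0.5,5,0,0,10],[0.5,5,0,0,10],[0.5,5,0,0,10],[0.5,5,0,0,10],[0.5,5,0,0,10],[0.5,5,0,0,10]],
])

```text
clock: 16.9
tool_pos: [0.557, 0.1692, 0.0941]
eef_rot: [0.052, 0.999, -0.001, -0.0]
contact_force: [0.2, -1.9, 0.8]
opening: 0.243
```

```bash
python3 look.py c6
```

```text
16.9 [0.557  0.1692 0.0941] yaw -0.1044 [ 0.18 -1.93  0.78] [-0.606  0.033 -0.013]
u -0.0004 v 0.0626
```

View pics/c6.png

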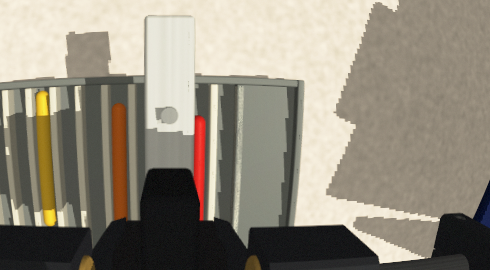

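drive_tool([
  [[0.5,5,0,0,10],[0.5,5,0,0,10],[0.5,5,0,0,10],[0.5,5,0,0,10],[0.5,5,0,0,10]],
])

```text
clock: 17.45
tool_pos: [0.5597, 0.1953, 0.0942]
eef_rot: [0.052, 0.999, 0.0, 0.0]
contact_force: [-0.1, -1.1, -0.7]
opening: 0.245
```

```bash
python3 look.py c7
```

```text
17.45 [0.5597 0.1953 0.0942] yaw -0.104 [-0.06 -1.14 -0.67] [-0.501  0.066 -0.027]
u -0.0004 v 0.0887
```

View pics/c7.png

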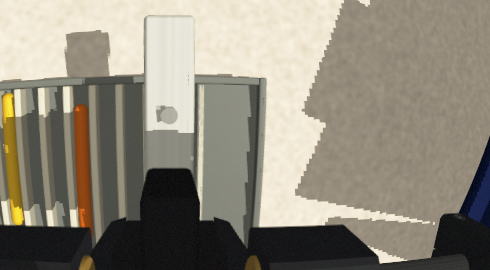

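drive_tool([
  [[0.5,5,0,0,10],[0.5,5,0,0,10],[0.5,5,0,0,10],[0.5,5,0,0,10],[0.5,5,0,0,10],[0.5,4,0,0,10],[0,0,0,0,10]],
])

```text
clock: 18.2
tool_pos: [0.5627, 0.2252, 0.0942]
eef_rot: [0.051, 0.999, 0.001, 0.0]
contact_force: [-0.2, -0.7, -0.3]
opening: 0.247
```

```bash
python3 look.py c8 full
```

```text
18.2 [0.5627 0.2252 0.0942] yaw -0.103 [-0.17 -0.7  -0.3 ] [0.041 0.127 0.018]
u -0.0006 v 0.1188
```

View pics/c8.png

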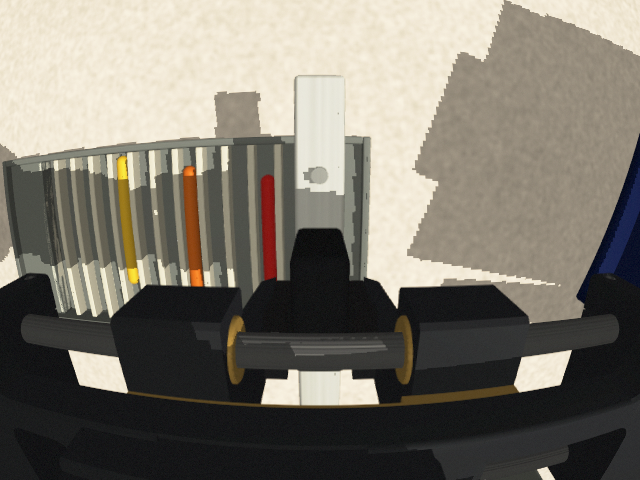

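All three rods show in grooves at (127,220), (193,225) and (268,230). Lifting, then checking from higher.

drive_tool([
  [[0,0,5,0,10],[0,0,20,0,10],[0,0,30,0,10],[0,0,30,0,10],[0,0,26,0,10],[0,-15,0,0,10],[0,-15,0,0,10],[0,0,0,0,10],[0,0,0,0,10]],
])

```text
clock: 19.15
tool_pos: [0.5618, 0.1922, 0.2037]
eef_rot: [0.053, 0.999, -0.001, -0.001]
contact_force: [0.4, -0.3, -2.9]
opening: 0.249
```

```bash
python3 - <<'E'
from h import *
s=sensors.get_state();print(s["clock"],s["tool_pos"],s["eef_rot"],s["contact_force"])
m=cams.camera_model("wrist");im=cams.snapshot("wrist");cv2.imwrite("pics/w9.png",im)
g=cv2.cvtColor(im,cv2.COLOR_BGR2HSV)
for n,ranges in [("c",[((18,120,60),(35,255,255))]),("a",[((7,150,60),(16,255,255))]),("b",[((0,150,50),(5,255,255)),((172,150,50),(180,255,255))])]:
    k=sum(cv2.inRange(g,*q) for q in ranges);k[:80]=0;k[310:]=0;k[:,520:]=0
    nn,l,st,_=cv2.connectedComponentsWithStats(k);i=1+np.argmax(st[1:,4]);ys,xs=np.nonzero(l==i)
    P=np.array([onz("wrist",q,.0175,m)[:2] for q in zip(xs,ys)])-[.5519,.107];c,S=np.cos(-.1055),np.sin(-.1055)
    U=P@np.array([[c,-S],[S,c]]);e=np.linalg.eigh(np.cov(U.T))[1][:,1]
    print(n,len(xs),U.mean(0).round(4),"ang",round(np.arctan(e[1]/e[0]),3),np.ptp(U,0).round(4))
E
```

```text
19.15 [0.56181121 0.19221251 0.20372894] [ 5.30607678e-02  9.98590125e-01 -6.13583113e-04 -1.39303041e-03] [ 0.40065971 -0.27248979 -2.9061337 ]
c 937 [-0.015  -0.0267] ang -0.009 [0.0983 0.0109]
a 948 [-0.0047  0.0269] ang -0.009 [0.098  0.0106]Traceback (most recent call last):
  File "<stdin>", line 7, in <module>
    return _wrapfunc(a, 'argmax', axis=axis, out=out, **kwds)
    return bound(*args, **kwds)
ValueError: attempt to get argmax of an empty sequence
```

View pics/w9.png

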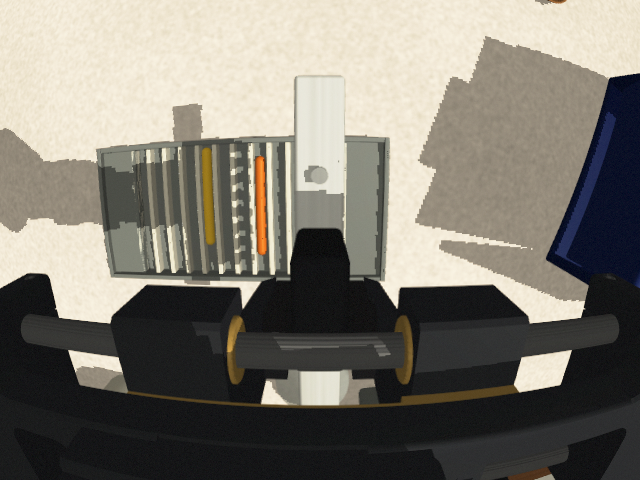

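Yellow and orange lie at v −27 and +27, which are groove centres, aligned to 0.01 rad. Red is hidden by the bar, so I'll look after moving on.

drive_tool([
  [[-1,-25,0,0,10],[-2,-40,0,0,10],[-2,-40,0,0,10],[-2,-40,0,0,10],[0,-30,0,0,10]],
])

```text
clock: 19.7
tool_pos: [0.5549, 0.0163, 0.2045]
eef_rot: [0.053, 0.999, -0.0, -0.001]
contact_force: [-0.0, -0.3, -3.7]
opening: 0.246
```

```bash
python3 - <<'E'
from h import *
s=sensors.get_state();print(s["clock"],s["tool_pos"],s["eef_rot"])
m=cams.camera_model("wrist");im=cams.snapshot("wrist");cv2.imwrite("pics/w10.png",im)
g=cv2.cvtColor(im,cv2.COLOR_BGR2HSV)
for n,ranges in [("b",[((0,150,50),(6,255,255)),((172,150,50),(180,255,255))])]:
    k=sum(cv2.inRange(g,*q) for q in ranges);k[:80]=0;k[310:]=0
    nn,l,st,_=cv2.connectedComponentsWithStats(k);i=1+np.argmax(st[1:,4]);ys,xs=np.nonzero(l==i)
    P=np.array([onz("wrist",q,.0175,m)[:2] for q in zip(xs,ys)])-[.5519,.107];c,S=np.cos(-.1055),np.sin(-.1055)
    U=P@np.array([[c,-S],[S,c]]);e=np.linalg.eigh(np.cov(U.T))[1][:,1]
    print(n,len(xs),U.mean(0).round(4),"ang",round(np.arctan(e[1]/e[0]),3),np.ptp(U,0).round(4))
E
```

```text
19.7 [0.55490555 0.01626627 0.20446478] [ 5.26166356e-02  9.98614375e-01 -4.54828528e-04 -7.83015694e-04]
b 725 [0.0031 0.0806] ang 0.001 [0.0975 0.0096]
```

View pics/w10.png

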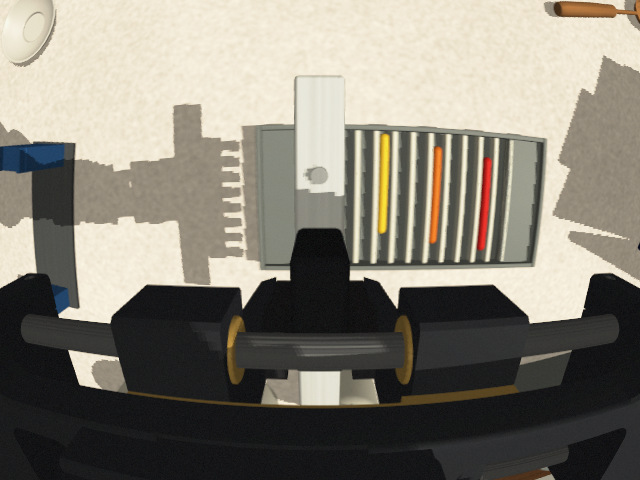

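All three lie in separate grooves: yellow (384,183), orange (436,195), red (485,203). Back to the stand.

drive_tool([
  [[-2,-40,0,0,10],[-2,-42,0,-0.03,10],[-4,-42,0,-0.05,10],[-4,-42,0,-0.055,10],[-4,-42,0,0,10],[-4,-40,0,0,10],[0,-35,0,0,10],[0,-25,0,0,10],[0,-20,0,0,10],[0,0,0,0,10]],
])

```text
clock: 20.75
tool_pos: [0.535, -0.3127, 0.2043]
eef_rot: [0.121, 0.993, -0.001, -0.0]
contact_force: [0.2, 0.1, -2.2]
opening: 0.243
```

drive_tool([
  [[0,0,0,0,10],[0,0,0,0,10],[0,0,0,0,10]],
])

```text
clock: 21.05
tool_pos: [0.5362, -0.3074, 0.2051]
eef_rot: [0.118, 0.993, 0.001, -0.0]
contact_force: [0.7, -0.1, -2.8]
opening: 0.247
```

```bash
python3 - <<'E'
from h import *
s=sensors.get_state();print(s["clock"],s["tool_pos"],s["eef_rot"],s["contact_force"])
E
```

```text
21.05 [ 0.53620824 -0.30735354  0.20505608] [ 1.18025219e-01  9.93010371e-01  6.61004105e-04 -1.17718373e-04] [ 0.66586075 -0.08935031 -2.84489744]
```

drive_tool([
  [[-1.5,-7.5,0,-0.004,10],[0,0,0,0,10],[0,0,0,0,10],[0,0,0,0,10]],
])

```text
clock: 21.45
tool_pos: [0.5342, -0.3168, 0.2052]
eef_rot: [0.121, 0.993, 0.0, 0.0]
contact_force: [-0.1, -0.1, -2.5]
opening: 0.244
```

```bash
python3 look.py w11 full
```

```text
21.45 [ 0.5342 -0.3168  0.2052] yaw -0.2432 [-0.06 -0.07 -2.49] [0.016 0.016 0.037]
u 0.0281 v -0.4232
```

View pics/w11.png

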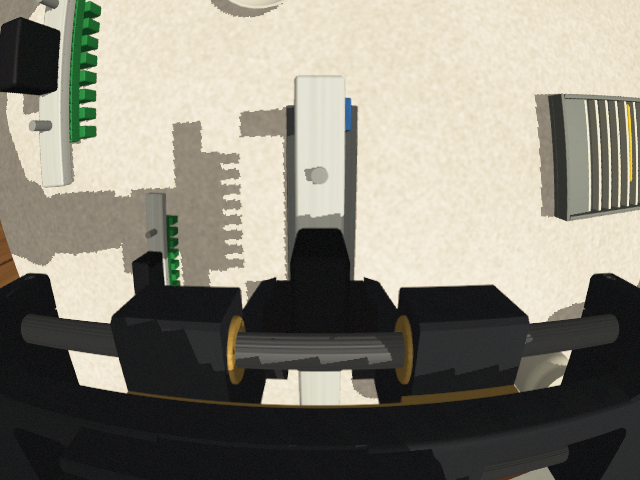

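drive_tool([
  [[0.3,1.8,-10,0.003,10],[0,0,-20,0,10],[0,0,-20,0,10],[0,0,-15,0,10],[0,0,-10,0,10],[0,0,-5,0,10],[0,0,0,0,10],[0,0,0,0,10],[0,0,0,0,10]],
])

```text
clock: 22.4
tool_pos: [0.535, -0.3154, 0.126]
eef_rot: [0.12, 0.993, -0.0, 0.001]
contact_force: [-0.4, -0.5, -1.7]
opening: 0.243
```

```bash
python3 look.py w12 full
```

```text
22.4 [ 0.535  -0.3154  0.126 ] yaw -0.2402 [-0.39 -0.47 -1.71] [ 0.003 -0.015  0.044]
u 0.0288 v -0.4217
```

View pics/w12.png

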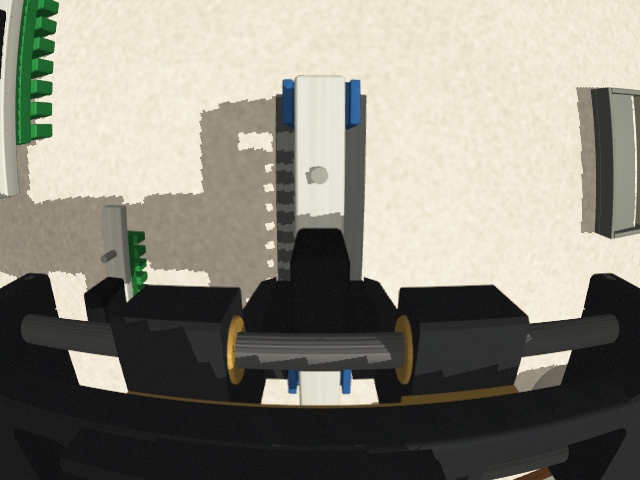

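The bar is centred between the blue cheeks (283–360, bar 295–344). Lowering the last 31 mm.

drive_tool([
  [[0,0,-6,0,10],[0,0,-7,0,10],[0,0,-6,0,10],[0,0,-4,0,10],[0,0,-3,0,10],[0,0,-2,0,10],[0,0,-1.5,0,10],[0,0,0,0,10],[0,0,0,0,10]],
])

```text
clock: 23.35
tool_pos: [0.5346, -0.3151, 0.0958]
eef_rot: [0.12, 0.993, -0.0, 0.0]
contact_force: [-0.8, 0.9, -2.1]
opening: 0.245
```

drive_tool([
  [[0,0,-0.6,0,10],[0,0,0,0,10]],
])

```text
clock: 23.55
tool_pos: [0.5346, -0.3151, 0.0952]
eef_rot: [0.12, 0.993, -0.0, 0.0]
contact_force: [0.1, 0.0, -2.2]
opening: 0.243
```

drive_tool([
  [[0,0,-0.4,0,10],[0,0,0,0,10]],
])

```text
clock: 23.75
tool_pos: [0.5346, -0.3152, 0.0952]
eef_rot: [0.12, 0.993, -0.0, 0.0]
contact_force: [-0.5, 0.1, 2.0]
opening: 0.245
```

Seated (the force turned from −2.2 to +2.0 N at the original height). Letting go.

drive_tool([
  [[0,0,0,0,30],[0,0,0,0,45],[0,0,0,0,60],[0,0,0,0,70],[0,0,0,0,70],[0,0,0,0,70],[0,0,0,0,70]],
])

```text
clock: 24.45
tool_pos: [0.5344, -0.3151, 0.0947]
eef_rot: [0.12, 0.993, 0.0, -0.0]
contact_force: [0.3, 0.0, -0.7]
opening: 0.791
```

drive_tool([
  [[0,0,5,0,70],[0,0,15,0,70],[0,0,25,0,80],[0,0,35,0,80],[0,0,40,0,80],[0,0,40,0,80],[0,0,40,0,80],[0,0,20,0,80],[0,0,0,0,80],[0,0,0,0,80]],
])

```text
clock: 25.45
tool_pos: [0.5342, -0.3149, 0.3152]
eef_rot: [0.12, 0.993, -0.0, 0.0]
contact_force: [0.4, -0.4, 0.2]
opening: 0.906
```

```bash
python3 look.py w13 full; python3 - <<'E'
from h import *
a=cams.snapshot("scene");b=cams.snapshot("side");cv2.imwrite("pics/fs.png",a)
cv2.imwrite("pics/f.png",np.hstack([cv2.resize(a[190:320,200:460],(400,200),interpolation=2),cv2.resize(b[160:360,260:460],(200,200),interpolation=2)]) if 0 else np.vstack([cv2.resize(a[190:320,200:460],(600,300),interpolation=2),cv2.resize(b[270:370,230:430],(600,300),interpolation=2)]))
E
```

```text
25.45 [ 0.5342 -0.3149  0.3152] yaw -0.2402 [ 0.41 -0.42  0.19] [-0.001  0.028  0.03 ]
u 0.0279 v -0.4213
```

View pics/f.png

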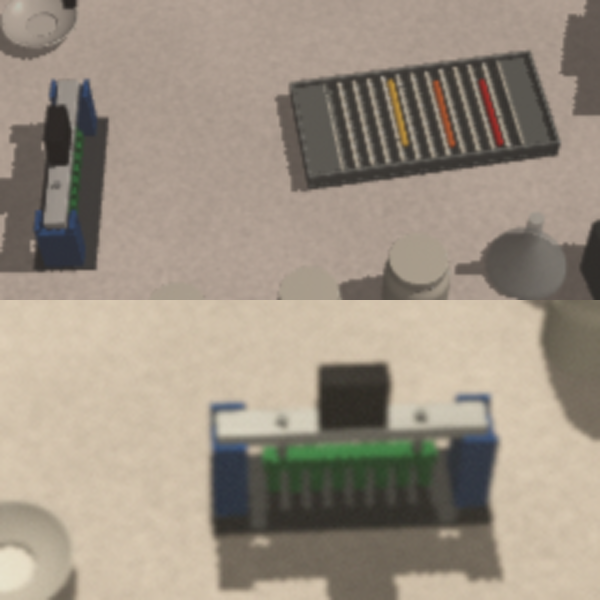

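View pics/w13.png

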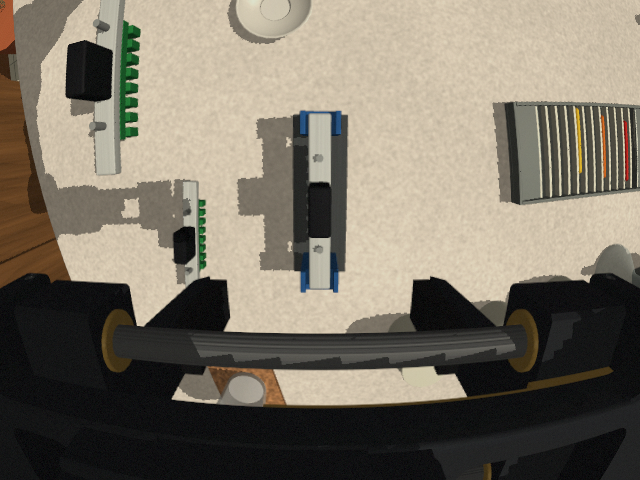

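The rake hangs level between the cheeks (wrist (319,200)), the rods lie in three grooves, and the other things are unmoved.

```bash
python3 -c "
from plant import r
print(r.finish_job())"
```

```text
the job is handed in; nothing more can be done
None
```

The job is done and handed in at about 25.6 s of the 67 s allowed. All three rods lie in grooves, and the rake is back upright in its stand and released.

- **Rake:** I took the middle-sized rake from the stand. By touch on the tray's −y apron, its soles are about 56 mm below the bar.
- **Combing:** One pass from −y to +y was enough. Vertical contact force read about 1.5 to 4 N whenever I checked it, against the 14 N limit.
- **Rods:** Seen from above, they lie at tray y ≈ −27 mm (yellow), +27 mm (orange) and +81 mm (red). These are groove centres, and each rod is aligned to within 0.01 rad.
- **Rake back in its stand:** The force changed from −2.2 to +2.0 N at the original height, so the bar was resting on the posts before I let go. The last pictures show it level between the cheeks, the gripper about 22 cm higher and clear, and the other things apparently where they were.
- **Disagreements:** During the touch test the wrist moment hinted at off-centre contact. I put it down to sideways friction, since the side picture agreed with level contact inside the rims. Just after moves, the measured tool position was up to 8 mm off, so I waited and corrected it before grasping and before seating.

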